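# Snap the red lid onto the peg tub

## Robot

A 6-joint arm with a two-finger parallel gripper is mounted at the origin on the work surface. World frame = base frame: x ahead of the robot, y to its left, z up, the work surface at z = 0. Lengths are in m, angles in rad, forces in N, time in s.
With the tool pointing down it reaches from about 0.35 to 0.775 m from the base axis. Payload 5.5 kg.
Tool frame: the origin (TCP) lies on the centre line of the jaws, within the pads' length; the fingertips stand 11 mm ahead of it and the grasp point (between the pads) lies 8 mm behind it (env.nose_length is the distance from the TCP to the fingertips, in m); x points along the fingers, z is the direction in which the jaws open and shut, and the axes are right-handed (so a half turn about x gives the same grasp; the last joint's range is limited). The gripper opens to 85 mm and grips with 20 to 120 N. Pads are 22 mm wide; open, the fingers measure 114 mm over their backs; the gripper's body (76 mm by 85 mm) begins 54 mm behind the grasp point. The pads swing forward as they close: fully open they stand 13 mm farther back than shut.
Start: joints at [1.02, 0.313, 0.046, 1.304, 0, 1.431], TCP at [0.23, 0.527, 0.242] pointing down, gripper open.
Joint ranges: [-2.76, 2.76], [-0.86, 1.69], [-1.03, 1.26], [-2.2, 2.34], [-1.47, 1.5], [-3.14, 3.14]. Speed limits (rad/s): [2.57, 2.57, 3.14, 3.14, 3.14, 3.14].

## Interface

Orientations are given as a unit quaternion [w, x, y, z].
In Python, from workcell import env gives the robot as it stands. The module is installed in compiled form; this text tells all that it offers.
- The arm moves only by the tool step_arm, never from a script. Its argument "moves" is a list that holds one entry, the list of rows, each a list of 7 numbers: the turn, a rotation vector about the tool's x, y, z in rad, then the shift along the tool's x, y, z in m, then the opening, from 0 (shut) to 1 (fully open). In form: [[[rx, ry, rz, tx, ty, tz, grip], ...]]. A call has 1 to 12 rows; each row is the pose to reach, as a shift and turn from the pose measured when the call began, along the tool's axes at that moment; what a row does not reach only later rows make up. A row lasts 1/10 s, in which the tool goes at most 50 mm and 8.59 degrees, less where a joint would pass 70% of its speed; a pose out of reach is approached as far as the arm can. A call with a gripper value outside its range is refused whole. The fingers move at their own pace and stop on an object; "force" is the grip in N (left out, the last holds). Time passes only in rows, so rows that repeat a pose let the fingers close. It gives the time, the measured TCP pose, the force and the opening at its end, in the units of the state.
- env.get_state(): the state, without advancing time (a new reading comes with each control period).
- env.read_camera(name): name is "scene" or "top" or "wrist"; returns (picture, depth): 400x640x3 uint8, red, green, blue; 400x640 float32, m along the optical axis (not along the pixel's ray), 0 where there is no reading.
- env.get_calibration(name): a dict with "mtx" (3x3 intrinsics, pixels), "distortion" ([k1, k2, p1, p2, k3] as OpenCV has them; the pictures are not rectified), "camera_from_world" (4x4, takes a point from world to camera coordinates); the wrist camera has in their place "T_tool_cam" (4x4, takes a point from camera to tool coordinates, whose origin is the TCP and whose axes are the tool frame's). Camera axes: x right, y down, z forward; pixel columns grow to the right and rows downward; lengths in m; the calibration is good to about 2 mm. A picture is of the moment at which its call begins: read the wrist's pose just before it. get_calibration takes no time and is no camera call.
- env.hand_in(): hands the job in, once; it reports no verdict.
Trained networks look in the newest picture that a camera, given by its name, has taken for a name from the list of things; names that differ only in an ending like _2 or _b are one class to them, and where a whole thing is asked for, a point or a joint stands for the part that bears it (a point fixed in the world has none). Each returns a list of dicts, best first, with "confidence" (0 to 1); they miss things now and then, are a little off and sometimes report something else, mostly with a low value. They report only what shows in the picture. A call takes as long as a camera call.
- env.boxes_of(camera, thing): "uv" ([column, row] in pixels, amid what is visible of it).
- env.silhouettes(camera, thing): "mask" (400x640 bool, what is visible of it) and "uv" ([column, row] in pixels, amid what is visible of it).
The state is a dict: "clock": time; "joint_pos": joint angles; "qvel": joint speeds; "tau": joint torques, N m; "tcp_pos": TCP position; "orientation": TCP orientation; "wrist_force": force on the tool from outside, world axes, zero at the start; "ft_torque": the same for the moment, N m; "finger_gap": finger opening in m.
Only numpy, scipy, OpenCV 4.12 (cv2) and the standard library are available. Lean on these libraries where they do the work, as an engineer would, in place of code of your own. Each camera call takes 0.05 s, during which the arm holds its last target.

## Task

Close the red tub of clothes pegs with its own red lid: set the lid straight on the tub and press it fully home, so that both white latches click over its edges, then let go. Leave the blue lid lying where it is.

Things in the scene. Friction and masses are not known exactly. Their poses are not given: they have to be found in the camera images.
- tub: Open red tub of clothes pegs, loose, 0.7 kg, 140 (x) x 110 (y) x 70 mm high, wall 4. Origin: centre of underside, z up. At each x end a white spring latch, 104 mm high, nose 8 mm in over the rim. Lid fits either way round and is guided in from 8 mm off; it stops on the latches 15 mm high (8 with one side in) until pressed down with 10-17 N. Home: lid on rim, lid origin 52 mm above tub origin.
- red_lid: Red lid of the tub, 136 x 110 mm plate. Origin: centre of the underside (plug's foot); x along 136 mm, z up. Plug z 0-18 mm, tapered (108 x 78 mm at foot, 126 x 92 at plate); plate z 18-24. White bar handle on the centre, z 24-54 mm, 50 mm long (x), 16 mm wide (y): grip across y. Lies handle up. 90 g.
- blue_lid: Bystander: blue lid of another tub, same shape. Origin: centre of the underside (plug's foot); x along 136 mm, z up. Plug z 0-18 mm, tapered (108 x 78 mm at foot, 126 x 92 at plate); plate z 18-24. White bar handle on the centre, z 24-54 mm, 50 mm long (x), 16 mm wide (y): grip across y. Lies handle up. 90 g.

How it is judged:
By the outcome, as a careful person would: the job done as asked, in the order asked, and still so for the second after the job is handed in, with the robot touching nothing.
It also fails if it takes over 45 s, if anything falls off the work surface, if the arm or the gripper's body presses on something with over 40 N, if the wrist force passes 120 N, or if a joint passes its speed limit or range.

## Working session

There is one attempt and no reset: what is moved stays moved. The work goes in short steps, Python scripts to look and compute and a tool call to move; the robot and the scene stay as the last step left them, time stands still between calls to the robot, and variables do not carry over. Pictures are saved under pics/ and viewed, and the job is handed in when it is done.

Besides the shell and the picture viewer there is one more tool, called after "Request:" as a command line: name --argument value ..., lists and objects as JSON in quotes. step_arm: Moves the arm, as the interface text tells. Its arguments: {"type":"object","properties":{"moves":{"type":"array","items":{"type":"array","items":{"type":"array","items":{"type":"number"}}}},"force":{"type":"number"}},"required":["moves"]}

```bash
mkdir -p pics; cat > h.py <<'E'
import numpy as np, cv2
from workcell import env
from scipy.spatial.transform import Rotation as R
def Rq(q): return R.from_quat([q[1],q[2],q[3],q[0]])
def cam_T(name):
    c=env.get_calibration(name)
    if name=='wrist':
        s=env.get_state(); T=np.eye(4);T[:3,:3]=Rq(s['orientation']).as_matrix();T[:3,3]=s['tcp_pos']
        return c,T@np.array(c['T_tool_cam'])
    return c,np.linalg.inv(np.array(c['camera_from_world']))
def pts(c,T,depth,mask):
    v,u=np.nonzero(mask&(depth>0)); z=depth[v,u]
    n=cv2.undistortPoints(np.stack([u,v],1).astype(np.float64)[:,None],np.array(c['mtx']),np.array(c['distortion']))[:,0]
    P=np.c_[n*z[:,None],z]
    return P@T[:3,:3].T+T[:3,3], u,v
E
python3 - <<'E'
from h import *
for n in ['top','scene']:
    im,d=env.read_camera(n); cv2.imwrite(f'pics/{n}0.png',im[:,:,::-1])
    c,T=cam_T(n)
    for t in ['tub','red_lid','blue_lid']:
        for s in env.silhouettes(n,t)[:3]:
            m=s['mask']; P,u,v=pts(c,T,d,m)
            print(n,t,round(s['confidence'],2),np.round(s['uv']),m.sum(), np.round(np.median(P,0),3),np.round(np.percentile(P,[2,98],axis=0),3).tolist())
print(env.get_state())
E
```

```text
top tub 0.7 [308. 204.] 3909 [0.539 0.049 0.027] [[0.46, -0.009, 0.0], [0.614, 0.103, 0.103]]
top red_lid 0.96 [456. 202.] 3088 [ 0.54  -0.273  0.024] [[0.476, -0.334, 0.02], [0.608, -0.221, 0.054]]
top blue_lid 0.61 [194. 213.] 2923 [0.532 0.297 0.024] [[0.463, 0.239, 0.021], [0.602, 0.362, 0.054]]
scene tub 0.59 [338. 196.] 3461 [0.544 0.04  0.045] [[0.462, -0.014, 0.003], [0.617, 0.102, 0.102]]
scene red_lid 0.61 [210. 240.] 2294 [ 0.557 -0.279  0.025] [[0.475, -0.333, 0.002], [0.614, -0.22, 0.055]]
scene blue_lid 0.78 [430. 179.] 1412 [0.55  0.292 0.024] [[0.467, 0.236, 0.006], [0.606, 0.359, 0.054]]
{'clock': 0.4, 'joint_pos': array([1.02039743e+00, 3.13349561e-01, 4.59508740e-02, 1.30356344e+00,
       2.47449696e-05, 1.43121611e+00]), 'qvel': array([-0.0011745 , -0.00092488,  0.00118419,  0.00191915, -0.00127527,
        0.00102934]), 'tau': array([-1.96033070e-03, -4.79892790e+01,  2.98394555e+01,  4.92016537e-03,
       -2.07183593e-04, -2.10729490e-05]), 'tcp_pos': array([0.22961645, 0.52714828, 0.24217693]), 'orientation': array([ 0.59141599, -0.38752191,  0.5915295 ,  0.38748775]), 'wrist_force': array([ 0.13305564,  0.42989086, -0.65053827]), 'ft_torque': array([ 0.03870636, -0.04865231,  0.03876707]), 'finger_gap': 0.08523703479414205}
```

View pics/top0.png

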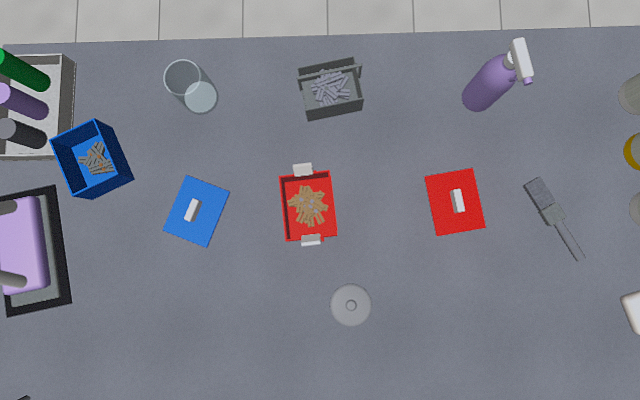

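View pics/scene0.png

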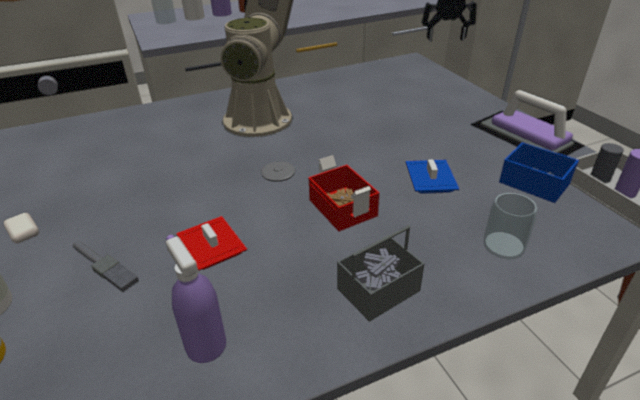

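The top view shows the open tub at (308,204), with white latches above and below it. The red lid is at (456,202) with its handle at (458,200), and the blue lid is at (195,212). Next I'll measure the poses precisely.

```bash
cat > m.py <<'E'
from h import *
def rect(P):
    r=cv2.minAreaRect(P[:,:2].astype(np.float32)*1000); 
    return np.round(r[0],1),np.round(r[1],1),round(r[2],2)
def meas(n,pic):
    im,d=env.read_camera(n); cv2.imwrite(f'pics/{pic}.png',im[:,:,::-1]); c,T=cam_T(n)
    k=np.ones((5,5),np.uint8)
    for t in ['red_lid','tub']:
        s=env.silhouettes(n,t)
        if not s: print(n,t,'none');continue
        m=cv2.dilate(s[0]['mask'].astype(np.uint8),k)>0
        P,u,v=pts(c,T,d,m); z=P[:,2]
        hsv=cv2.cvtColor(im,cv2.COLOR_RGB2HSV)[v,u]; red=(hsv[:,1]>120)&((hsv[:,0]<8)|(hsv[:,0]>172)); wh=hsv[:,1]<60
        print(n,t,round(s[0]['confidence'],2))
        if t=='red_lid':
            zt=np.median(z[red]); print(' platez',zt)
            Q=P[(red)&(abs(z-zt)<.006)]; print(' plate',rect(Q),len(Q))
            Q=P[wh&(z>zt+.024)]; print(' handle',rect(Q),len(Q), Q.mean(0).round(4))
        else:
            Q=P[red&(z>.062)&(z<.078)]; print(' rim',rect(Q),len(Q),np.median(Q[:,2]))
            Q=P[wh&(z>.09)]
            if len(Q)>20:
                mid=Q[:,0].mean(); A=Q[Q[:,0]>mid].mean(0);B=Q[Q[:,0]<mid].mean(0)
                print(' latches',A.round(4),B.round(4),'mid',((A+B)/2).round(4),'ang',np.degrees(np.arctan2(A[1]-B[1],A[0]-B[0])).round(2))
if __name__=='__main__':
    meas('top','t1'); meas('scene','s1')
    c=env.get_calibration('wrist'); print(np.round(c['T_tool_cam'],3))
E
python3 m.py
```

```text
top red_lid 0.91
 platez 0.02355640945429116
 plate (array([ 542.9, -276.6]), array([135.1, 110.3]), 8.89) 2776
 handle (array([ 542.5, -276. ]), array([48.7, 16.6]), 9.77) 180 [ 0.5424 -0.2753  0.0528]
top tub 0.7
 rim (array([536.2,  46.1]), array([139.7, 109.2]), 5.84) 377 0.06939228999255209
 latches [0.6104 0.0537 0.0989] [0.461  0.0384 0.0997] mid [0.5357 0.0461 0.0993] ang 5.87
scene red_lid 0.96
 platez 0.02476870965308886
 plate (array([ 544.5, -277.2]), array([139.9, 109.2]), 8.87) 1890
 handle (array([ 664.8, -310.8]), array([ 32.2, 294.6]), 75.29) 222 [ 0.6581 -0.3058  0.131 ]
scene tub 0.76
 rim (array([533.2,  45.4]), array([151.7, 113.7]), 5.95) 538 0.06851035631557562
 latches [0.6155 0.0515 0.0996] [0.4642 0.0367 0.0981] mid [0.5398 0.0441 0.0989] ang 5.58
[[-0.001 -0.293  0.956 -0.132]
 [ 0.    -0.956 -0.293  0.074]
 [ 1.     0.     0.001 -0.   ]
 [ 0.     0.     0.     1.   ]]
```

```bash
cat > plan.py <<'E'
from h import *
import sys
def plan(x,y,z,yaw_deg):
    """lid-frame yaw; jaws (tool z) along lid y"""
    s=env.get_state(); R0=Rq(s['orientation']).as_matrix(); best=None
    for k in (90,-90):
        a=np.radians(yaw_deg+k); tz=np.array([np.cos(a),np.sin(a),0]); tx=np.array([0,0,-1.]); ty=np.cross(tz,tx)
        rv=R.from_matrix(R0.T@np.c_[tx,ty,tz]).as_rotvec()
        sh=R0.T@(np.array([x,y,z])-s['tcp_pos'])
        print(k,'rv',rv.round(4),np.degrees(np.linalg.norm(rv)).round(1),'shift',sh.round(4))
    print('tcp',s['tcp_pos'].round(4),'q',s['joint_pos'].round(3),'F',s['wrist_force'].round(2),'gap',round(s['finger_gap'],4),'t',s['clock'])
    print('tool axes (cols)\n',R0.round(3))
if __name__=='__main__': plan(*map(float,sys.argv[1:]))
E
python3 plan.py 0.5427 -0.276 0.16 8.9
```

```text
90 rv [-5.661e-01  2.000e-04  1.000e-04] 32.4 shift [ 0.0823 -0.6078 -0.6114]
-90 rv [ 2.5755e+00  1.0000e-04 -2.0000e-04] 147.6 shift [ 0.0823 -0.6078 -0.6114]
tcp [0.2297 0.5272 0.2423] q [1.02  0.313 0.046 1.304 0.    1.431] F [ 0.27 -0.14  0.03] gap 0.0854 t 0.7
tool axes (cols)
 [[ 0.    -0.917  0.399]
 [ 0.     0.399  0.917]
 [-1.    -0.     0.   ]]
```

Request:
step_arm --moves '[[[-0.03,0,0,0,-0.03,-0.03,1],[-0.06,0,0,0,-0.06,-0.06,1],[-0.09,0,0,0,-0.09,-0.09,1],[-0.12,0,0,0,-0.12,-0.12,1],[-0.15,0,0,0,-0.15,-0.15,1],[-0.18,0,0,0,-0.18,-0.18,1],[-0.21,0,0,0,-0.21,-0.21,1],[-0.24,0,0,0,-0.24,-0.24,1],[-0.27,0,0,0,-0.27,-0.27,1],[-0.3,0,0,0,-0.3,-0.3,1],[-0.33,0,0,0,-0.33,-0.33,1],[-0.36,0,0,0,-0.36,-0.36,1]]]'

```text
clock: 1.9
tcp_pos: [0.4163, 0.0517, 0.2427]
orientation: [0.513, -0.488, 0.512, 0.487]
wrist_force: [0.5, 0.1, -0.1]
finger_gap: 0.0856
```

```bash
python3 plan.py 0.5427 -0.276 0.14 8.9
```

```text
90 rv [-2.05e-01  1.00e-04  1.20e-03] 11.7 shift [ 0.1028 -0.1423 -0.321 ]
-90 rv [ 2.9366e+00  1.8000e-03 -2.0000e-04] 168.3 shift [ 0.1028 -0.1423 -0.321 ]
tcp [0.4163 0.0517 0.2427] q [-0.069  0.011 -0.317  1.242  0.    -0.019] F [ 0.5   0.05 -0.11] gap 0.0856 t 1.9
tool axes (cols)
 [[ 0.001 -0.999  0.05 ]
 [ 0.     0.05   0.999]
 [-1.    -0.001  0.   ]]
```

Request:
step_arm --moves '[[[-0.03,0,0,0,-0.018,-0.04,1],[-0.06,0,0,0.0,-0.036,-0.08,1],[-0.09,0,0,0.0,-0.054,-0.12,1],[-0.12,0,0,0.01,-0.072,-0.16,1],[-0.15,0,0,0.02,-0.09,-0.2,1],[-0.18,0,0,0.04,-0.107,-0.24,1],[-0.205,0,0,0.06,-0.125,-0.28,1],[-0.205,0,0.001,0.08,-0.14,-0.315,1],[-0.205,0,0.001,0.1028,-0.1423,-0.321,1],[-0.205,0,0.001,0.1028,-0.1423,-0.321,1],[-0.205,0,0.001,0.1028,-0.1423,-0.321,1]]]'

```text
clock: 3.0
tcp_pos: [0.542, -0.2754, 0.1397]
orientation: [0.46, -0.537, 0.46, 0.538]
wrist_force: [-0.5, 0.2, 0.4]
finger_gap: 0.0854
```

```bash
python3 plan.py 0.5427 -0.276 0.041 8.9; python3 - <<'E'
from m import *
meas('wrist','w1')
E
```

```text
90 rv [-0.0001  0.0017 -0.0012] 0.1 shift [ 0.0987 -0.0007 -0.0009]
-90 rv [ 3.1414e+00 -1.9000e-03 -2.6000e-03] 180.0 shift [ 0.0987 -0.0007 -0.0009]
tcp [ 0.542  -0.2754  0.1397] q [-0.602  0.424 -0.047  1.102  0.    -0.757] F [-0.52  0.17  0.41] gap 0.0854 t 3.0
tool axes (cols)
 [[-0.001 -0.988 -0.155]
 [ 0.001 -0.155  0.988]
 [-1.     0.001  0.002]]
wrist red_lid 0.79
 platez 0.025094246918236543
 plate (array([ 544.5, -277.8]), array([135.6, 109.9]), 9.13) 19715
 handle (array([ 543.7, -277.9]), array([49.4, 15.1]), 9.33) 1375 [ 0.542  -0.2781  0.0547]
wrist tub 0.84
 rim (array([587.9,  -3.8]), array([55.9, 22.4]), 29.92) 724 0.06736796965260583
```

View pics/w1.png

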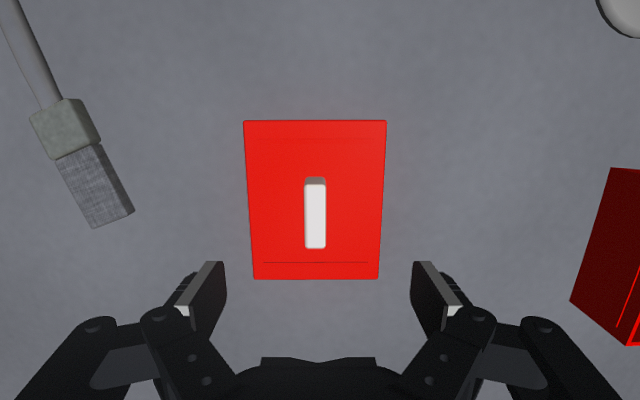

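The wrist view shows the lid square between the jaws, with its handle at (315,215). It agrees with the top view to about 2 mm. Descending to grip.

Request:
step_arm --moves '[[[0,0.0017,-0.0012,0.03,-0.0013,-0.0016,1],[0,0.0017,-0.0012,0.06,-0.0013,-0.0016,1],[0,0.0017,-0.0012,0.085,-0.0013,-0.0016,1],[0,0.0017,-0.0012,0.0995,-0.0013,-0.0016,1],[0,0.0017,-0.0012,0.0995,-0.0013,-0.0016,1],[0,0.0017,-0.0012,0.0995,-0.0013,-0.0016,0.1],[0,0.0017,-0.0012,0.0995,-0.0013,-0.0016,0],[0,0.0017,-0.0012,0.0995,-0.0013,-0.0016,0],[0,0.0017,-0.0012,0.0995,-0.0013,-0.0016,0],[0,0.0017,-0.0012,0.0995,-0.0013,-0.0016,0],[0,0.0017,-0.0012,0.0995,-0.0013,-0.0016,0]]]' --force 80

```text
clock: 4.25
tcp_pos: [0.5455, -0.2773, 0.0432]
orientation: [-0.46, 0.54, -0.459, -0.535]
wrist_force: [0.7, -0.1, 5.1]
finger_gap: 0.0145
```

```bash
python3 plan.py 0.5362 0.046 0.20 5.86
```

```text
90 rv [ 0.0541 -0.004   0.0044] 3.1 shift [-0.1579 -0.0418  0.3201]
-90 rv [-3.0874 -0.0068 -0.0062] 176.9 shift [-0.1579 -0.0418  0.3201]
tcp [ 0.5455 -0.2773  0.0432] q [-0.601  0.505 -0.175  0.885 -0.    -0.758] F [ 0.65 -0.05  5.09] gap 0.0145 t 4.25
tool axes (cols)
 [[ 0.005 -0.988 -0.156]
 [-0.003 -0.156  0.988]
 [-1.    -0.004 -0.004]]
```

Request:
step_arm --moves '[[[0,0,0,-0.02,0,0,0],[0,-0.002,0.002,-0.05,0,0,0],[0,-0.004,0.004,-0.09,0,0,0],[0,-0.004,0.004,-0.13,0,0,0],[0,-0.004,0.004,-0.158,0,0,0],[0,-0.004,0.004,-0.158,0,0,0]]]'

```text
clock: 4.85
tcp_pos: [0.5467, -0.2781, 0.2061]
orientation: [-0.46, 0.541, -0.459, -0.535]
wrist_force: [0.1, -0.5, -1.3]
finger_gap: 0.0147
```

```bash
python3 plan.py 0.5362 0.046 0.20 5.86; python3 - <<'E'
from m import *
for n in ['wrist','top']:
  try: meas(n,n[0]+'2')
  except Exception as e: print(n,e)
E
```

```text
90 rv [ 0.0541 -0.0056  0.0064] 3.1 shift [ 0.0046 -0.04    0.3219]
-90 rv [-3.0874 -0.0099 -0.0086] 176.9 shift [ 0.0046 -0.04    0.3219]
tcp [ 0.5467 -0.2781  0.2061] q [-0.601  0.393  0.072  1.241  0.    -0.758] F [ 0.1  -0.52 -1.3 ] gap 0.0147 t 4.85
tool axes (cols)
 [[ 0.007 -0.988 -0.156]
 [-0.005 -0.156  0.988]
 [-1.    -0.006 -0.006]]
wrist red_lid 0.74
 platez 0.18416085805273644
 plate (array([ 543.9, -278. ]), array([135.9, 110. ]), 9.01) 33970
 handle (array([ 536.1, -277.5]), array([52. , 53.6]), 49.95) 3819 [ 0.5408 -0.2784  0.2147]
wrist tub 0.61
 rim (array([536.4,  29.9]), array([140.6,  81.9]), 6.04) 1613 0.06692592072651177
 latches [0.6142 0.0369 0.0981] [0.6074 0.0401 0.0942] mid [0.6108 0.0385 0.0962] ang -24.95
top red_lid 0.71
 platez 0.18038940204853438
 plate (array([ 541.6, -276.3]), array([136. , 110.7]), 9.08) 3278
 handle (array([ 532.7, -251. ]), array([63.1, 69.5]), 35.12) 237 [ 0.5349 -0.2547  0.2641]
top tub 0.65
 rim (array([536.2,  46.1]), array([139.8, 109.4]), 5.85) 377 0.06939961744753564
 latches [0.6106 0.0535 0.0988] [0.461  0.0383 0.0999] mid [0.5358 0.0459 0.0994] ang 5.81
```

View pics/w2.png

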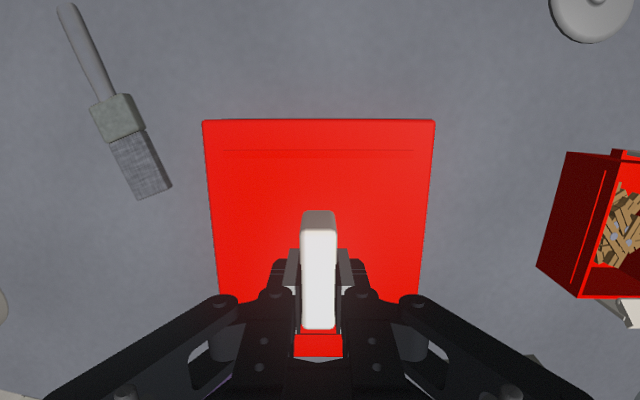

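The lid is held centrally and level by eye, with its handle between the pads at (318,270). Carrying it over the tub.

Request:
step_arm --moves '[[[0.005,0,0,0,-0.004,0.025,0],[0.01,0,0,0,-0.009,0.06,0],[0.015,-0.001,0.001,0,-0.014,0.1,0],[0.02,-0.002,0.002,0,-0.02,0.14,0],[0.028,-0.003,0.003,0,-0.025,0.18,0],[0.036,-0.004,0.004,0,-0.031,0.22,0],[0.044,-0.005,0.005,0,-0.036,0.26,0],[0.05,-0.0056,0.006,0,-0.041,0.295,0],[0.055,-0.0056,0.0064,0,-0.0443,0.319,0],[0.055,-0.0056,0.0064,0,-0.0443,0.319,0],[0.055,-0.0056,0.0064,0,-0.0443,0.319,0],[0.055,-0.0056,0.0064,0,-0.0443,0.319,0]]]'

```text
clock: 6.35
tcp_pos: [0.5377, 0.0451, 0.1992]
orientation: [0.473, -0.52, 0.475, 0.529]
wrist_force: [0.8, -0.8, -0.5]
finger_gap: 0.0145
```

```bash
python3 plan.py 0.5362 0.046 0.20 5.86; python3 - <<'E'
from m import *
for n in ['wrist','top','scene']:
    im,d=env.read_camera(n); cv2.imwrite(f'pics/{n[0]}3.png',im[:,:,::-1]); c,T=cam_T(n)
    hsv=cv2.cvtColor(im,cv2.COLOR_RGB2HSV); red=(hsv[...,1]>120)&((hsv[...,0]<8)|(hsv[...,0]>172))
    P,u,v=pts(c,T,d,red); Q=P[(P[:,2]>.16)&(P[:,2]<.21)&(abs(P[:,0]-.536)<.12)&(abs(P[:,1]-.046)<.12)]
    z0=np.median(Q[:,2]); Q=Q[abs(Q[:,2]-z0)<.006]
    A=np.c_[Q[:,:2]-Q[:,:2].mean(0),np.ones(len(Q))]; print(n,rect(Q),len(Q),'plane',np.linalg.lstsq(A,Q[:,2],rcond=None)[0].round(4))
    Q=P[(P[:,2]>.062)&(P[:,2]<.078)&(abs(P[:,0]-.536)<.12)&(abs(P[:,1]-.046)<.12)]; print('rim',rect(Q) if len(Q)>10 else 0,len(Q))
E
```

```text
90 rv [-0.0017  0.0075 -0.0101] 0.7 shift [-0.0008  0.0014  0.0011]
-90 rv [ 3.1399 -0.0159 -0.0117] 179.9 shift [-0.0008  0.0014  0.0011]
tcp [0.5377 0.0451 0.1992] q [-0.068  0.27  -0.12   1.193  0.006 -0.169] F [ 0.82 -0.78 -0.54] gap 0.0145 t 6.35
tool axes (cols)
 [[-0.011 -0.995 -0.1  ]
 [ 0.006 -0.1    0.995]
 [-1.     0.01   0.007]]
wrist (array([535.6,  44.6]), array([135.7, 110. ]), 5.74) 34008 plane [-0.0133  0.008   0.1806]
rim (array([468.6,  38.4]), array([  2.5, 109.2]), 5.73) 341
top (array([536.3,   0.8]), array([ 45.7, 140.4]), 82.51) 982 plane [-0.0138  0.0204  0.1798]
rim (array([472.3,   2.5]), array([ 3.6, 33.9]), 5.62) 31
scene (array([536.3,  44.8]), array([137.9, 111.7]), 5.92) 1335 plane [-0.0154  0.0091  0.1804]
rim (array([533.2,  46.4]), array([151.2, 113.9]), 5.92) 512
```

```bash
python3 -c "
import cv2,numpy as np
a=cv2.imread('pics/s3.png');b=cv2.imread('pics/t3.png')
cv2.imwrite('pics/c3.png',np.vstack([cv2.resize(a[60:300,200:500],(600,300*600//500))[:300],cv2.resize(b[100:300,200:420],(600,300))]))"
```

```text
(no output)
```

View pics/c3.png

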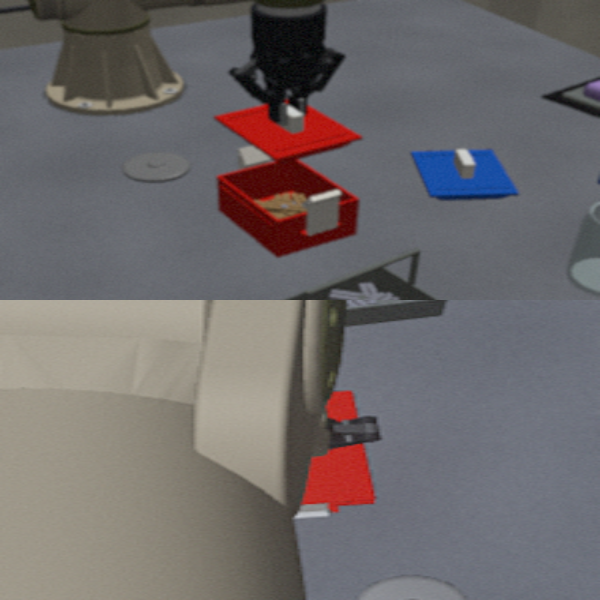

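The scene view shows the lid level and square over the tub, with both latches clear. It is about 1 mm off centre and tilted about 0.7°, so I'll straighten it on the way down.

Request:
step_arm --moves '[[[-0.001,0.0075,-0.01,0.02,-0.0005,0.001,0],[-0.001,0.0075,-0.01,0.04,-0.0007,0.001,0],[-0.001,0.0075,-0.01,0.055,-0.001,0.001,0],[-0.001,0.0075,-0.01,0.063,-0.001,0.001,0],[-0.001,0.0075,-0.01,0.069,-0.001,0.001,0],[-0.001,0.0075,-0.01,0.075,-0.001,0.001,0],[-0.001,0.0075,-0.01,0.08,-0.001,0.001,0],[-0.001,0.0075,-0.01,0.084,-0.001,0.001,0],[-0.001,0.0075,-0.01,0.084,-0.001,0.001,0]]]'

```text
clock: 7.4
tcp_pos: [0.538, 0.0464, 0.1155]
orientation: [-0.474, 0.525, -0.474, -0.524]
wrist_force: [0.4, -0.1, 0.6]
finger_gap: 0.0146
```

```bash
cat > lid.py <<'E'
from m import *
import sys
def lid(tag,lo=.055,hi=.2,cams=('wrist','scene')):
  for n in cams:
    im,d=env.read_camera(n); cv2.imwrite(f'pics/{n[0]}{tag}.png',im[:,:,::-1]); c,T=cam_T(n)
    hsv=cv2.cvtColor(im,cv2.COLOR_RGB2HSV); red=(hsv[...,1]>120)&((hsv[...,0]<8)|(hsv[...,0]>172))
    P,u,v=pts(c,T,d,red); Q=P[(P[:,2]>lo)&(P[:,2]<hi)&(abs(P[:,0]-.536)<.12)&(abs(P[:,1]-.046)<.12)]
    z0=np.median(Q[:,2]); Q=Q[abs(Q[:,2]-z0)<.005]
    A=np.c_[Q[:,:2]-Q[:,:2].mean(0),np.ones(len(Q))]; print(n,rect(Q),len(Q),'plane',np.linalg.lstsq(A,Q[:,2],rcond=None)[0].round(4))
    hs=(hsv[...,1]<70); P,_,_=pts(c,T,d,hs)
    for nm,x,y in (('far',.611,.0537),('near',.461,.0384)):
        q=P[(abs(P[:,0]-x)<.02)&(abs(P[:,1]-y)<.03)&(P[:,2]>.092)&(P[:,2]<.115)]
        print('  latch',nm,len(q),q.mean(0).round(4) if len(q) else '')
if __name__=='__main__': lid(sys.argv[1])
E
python3 plan.py 0.536 0.046 0.0947 5.86; python3 lid.py 4
```

```text
90 rv [-0.0015 -0.0001  0.0008] 0.1 shift [ 0.0208  0.0021 -0.0002]
-90 rv [3.14e+00 1.20e-03 1.00e-04] 179.9 shift [ 0.0208  0.0021 -0.0002]
tcp [0.538  0.0464 0.1155] q [-0.063  0.318 -0.269  0.983  0.    -0.163] F [ 0.41 -0.09  0.65] gap 0.0146 t 7.4
tool axes (cols)
 [[ 0.001 -0.995 -0.101]
 [ 0.    -0.101  0.995]
 [-1.    -0.001 -0.   ]]
wrist (array([536.2,  46. ]), array([135.9, 110. ]), 5.8) 33998 plane [-0.0021  0.0013  0.0967]
  latch far 175 [0.6063 0.0531 0.0943]
  latch near 3195 [0.4599 0.0374 0.1008]
scene (array([536.8,  47. ]), array([138.6, 112.9]), 5.65) 1256 plane [-0.0025  0.0037  0.097 ]
  latch far 93 [0.6164 0.0521 0.1006]
  latch near 53 [0.4625 0.03   0.0999]
```

View pics/w4.png

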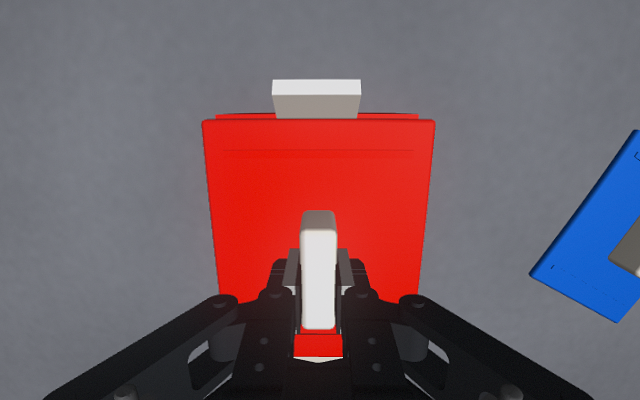

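The lid is centred at (536,46) mm with yaw 5.8°, matching the tub. The near latch stands at (317,97), square to the lid. Pressing down in stages.

Request:
step_arm --moves '[[[0,0,0,0.003,0,0,0],[0,0,0,0.005,0,0,0],[0,0,0,0.007,0,0,0],[0,0,0,0.009,0,0,0],[0,0,0,0.011,0,0,0],[0,0,0,0.011,0,0,0]]]' --force 120

```text
clock: 8.1
tcp_pos: [0.5379, 0.0464, 0.1044]
orientation: [-0.474, 0.525, -0.474, -0.524]
wrist_force: [-0.0, -0.5, -0.6]
finger_gap: 0.0136
```

```bash
python3 plan.py 0.536 0.046 0.0947 5.86; python3 lid.py 5
```

```text
90 rv [-0.0016 -0.      0.0004] 0.1 shift [ 0.0097  0.0019 -0.0002]
-90 rv [3.14e+00 5.00e-04 0.00e+00] 179.9 shift [ 0.0097  0.0019 -0.0002]
tcp [0.5379 0.0464 0.1044] q [-0.063  0.328 -0.285  0.958  0.    -0.163] F [-0.02 -0.45 -0.6 ] gap 0.0136 t 8.1
tool axes (cols)
 [[ 0.    -0.995 -0.101]
 [ 0.    -0.101  0.995]
 [-1.    -0.    -0.   ]]
wrist (array([535.8,  46. ]), array([136.7, 109.8]), 5.84) 33986 plane [-0.0026  0.0015  0.0851]
  latch far 0 
  latch near 4243 [0.4528 0.0367 0.0997]
scene (array([537.3,  46.9]), array([138.5, 113. ]), 4.04) 1234 plane [-0.0015  0.0038  0.0854]
  latch far 81 [0.6235 0.0528 0.1005]
  latch near 59 [0.4565 0.0287 0.0984]
```

Both latches have spread outward by about 7 mm and the lid is level. Continuing.

Request:
step_arm --moves '[[[0,0,0,0.002,0,0,0],[0,0,0,0.004,0,0,0],[0,0,0,0.006,0,0,0],[0,0,0,0.008,0,0,0],[0,0,0,0.0095,0,0,0],[0,0,0,0.011,0,0,0],[0,0,0,0.011,0,0,0]]]'

```text
clock: 8.9
tcp_pos: [0.5376, 0.0464, 0.0953]
orientation: [-0.474, 0.525, -0.474, -0.524]
wrist_force: [-7.0, -0.4, 12.7]
finger_gap: 0.0135
```

```bash
python3 plan.py 0.536 0.046 0.0947 5.86; python3 lid.py 6
```

```text
90 rv [-0.0013 -0.0002  0.0009] 0.1 shift [ 0.0006  0.0017 -0.0003]
-90 rv [3.1403e+00 1.5000e-03 4.0000e-04] 179.9 shift [ 0.0006  0.0017 -0.0003]
tcp [0.5376 0.0464 0.0953] q [-0.063  0.335 -0.299  0.936 -0.    -0.164] F [-6.99 -0.35 12.71] gap 0.0135 t 8.9
tool axes (cols)
 [[ 0.001 -0.995 -0.101]
 [-0.    -0.101  0.995]
 [-1.    -0.001 -0.   ]]
wrist (array([534.3,  45.8]), array([136.2, 110.3]), 6.02) 32533 plane [0.0013 0.0001 0.0761]
  latch far 0 
  latch near 4229 [0.4605 0.0375 0.1008]
scene (array([539.3,  46.7]), array([152.7, 112.1]), 5.96) 1162 plane [-0.005   0.0031  0.0762]
  latch far 92 [0.616  0.0519 0.1004]
  latch near 53 [0.4638 0.0337 0.0987]
```

Plate top is at 76.1 mm (home is 76) and both latches have sprung back. I'll press a little more to be sure, then ease off, open and retreat.

Request:
step_arm --moves '[[[0,0,0,0.003,0,0,0],[0,0,0,0.005,0,0,0],[0,0,0,0.005,0,0,0],[0,0,0,0.002,0,0,0],[0,0,0,0,0,0,0]]]'

```text
clock: 9.5
tcp_pos: [0.538, 0.0465, 0.0962]
orientation: [-0.475, 0.525, -0.473, -0.524]
wrist_force: [0.3, 0.0, 1.4]
finger_gap: 0.0132
```

```bash
python3 plan.py 0.536 0.046 0.0947 5.86; python3 lid.py 7
```

```text
90 rv [-0.0011 -0.0005  0.0026] 0.2 shift [ 0.0015  0.002  -0.0003]
-90 rv [3.1405e+00 4.1000e-03 8.0000e-04] 179.9 shift [ 0.0015  0.002  -0.0003]
tcp [0.538  0.0465 0.0962] q [-0.063  0.333 -0.299  0.936 -0.    -0.164] F [0.29 0.03 1.39] gap 0.0132 t 9.5
tool axes (cols)
 [[ 0.003 -0.995 -0.101]
 [-0.    -0.101  0.995]
 [-1.    -0.003 -0.   ]]
wrist (array([534.3,  45.8]), array([134.4, 110.2]), 5.76) 32415 plane [0.007  0.0004 0.0761]
  latch far 0 
  latch near 4165 [0.4605 0.0374 0.1006]
scene (array([538.9,  46.4]), array([155.3, 112.9]), 5.52) 1165 plane [-0.0033  0.0063  0.0763]
  latch far 91 [0.6157 0.052  0.1004]
  latch near 52 [0.4636 0.0328 0.099 ]
```

View pics/w7.png

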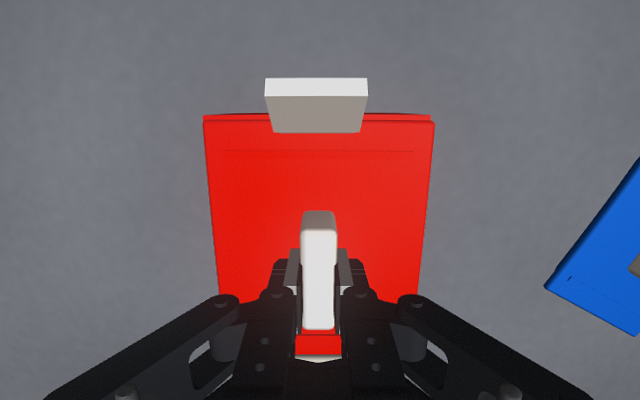

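The near latch, at (316,105), now overlaps the lid's edge. Releasing and retreating.

Request:
step_arm --moves '[[[0,0,0,0,0,0,1],[0,0,0,0,0,0,1],[0,0,0,0,0,0,1],[0,0,0,0,0,0,1],[0,0,0,0,0,0,1],[0,0,0,-0.03,0,0,1],[0,0,0,-0.07,0,0,1],[0,0,0,-0.11,0,0,1],[0,0,0,-0.14,0,-0.04,1],[0,0,0,-0.14,0,-0.08,1],[0,0,0,-0.14,0,-0.12,1],[0,0,0,-0.14,0,-0.16,1]]]'

```text
clock: 10.8
tcp_pos: [0.5541, -0.1141, 0.2366]
orientation: [-0.474, 0.526, -0.473, -0.524]
wrist_force: [0.6, -0.4, -1.1]
finger_gap: 0.0855
```

Request:
step_arm --moves '[[[0,0,0,0,0,-0.04,1],[0,0,0,0,0,-0.08,1],[0,0,0,0,0,-0.12,1],[0,0,0,0,0,-0.14,1],[0,0,0,0,0,-0.14,1]]]'

```text
clock: 11.3
tcp_pos: [0.5682, -0.2561, 0.2359]
orientation: [-0.475, 0.525, -0.474, -0.523]
wrist_force: [-0.4, 1.0, -0.7]
finger_gap: 0.0857
```

```bash
python3 - <<'E'
from lid import *
lid('8',cams=('top','scene'))
c,T=cam_T('top')
im,d=env.read_camera('top')
P,u,v=pts(c,T,d,env.silhouettes('top','blue_lid')[0]['mask']); print('blue',np.median(P,0).round(3))
a=cv2.imread('pics/s8.png');b=cv2.imread('pics/t8.png')
cv2.imwrite('pics/c8.png',np.vstack([cv2.resize(a[120:270,250:490],None,fx=2.5,fy=2),cv2.resize(b[130:280,150:390],None,fx=2.5,fy=2)]))
print(env.get_state()['finger_gap'],env.get_state()['tcp_pos'])
E
```

```text
top (array([536. ,  46.3]), array([139. , 109.5]), 5.84) 3003 plane [0.0007 0.0034 0.0757]
  latch far 151 [0.6114 0.0535 0.1   ]
  latch near 144 [0.4606 0.0384 0.1004]
scene (array([538.7,  45.8]), array([152. , 111.7]), 6.1) 1260 plane [-0.0019  0.0049  0.0764]
  latch far 89 [0.6158 0.0519 0.1006]
  latch near 109 [0.4637 0.0372 0.0985]
blue [0.531 0.297 0.024]
0.08538488950077104 [ 0.56816705 -0.25196241  0.23677047]
```

View pics/c8.png

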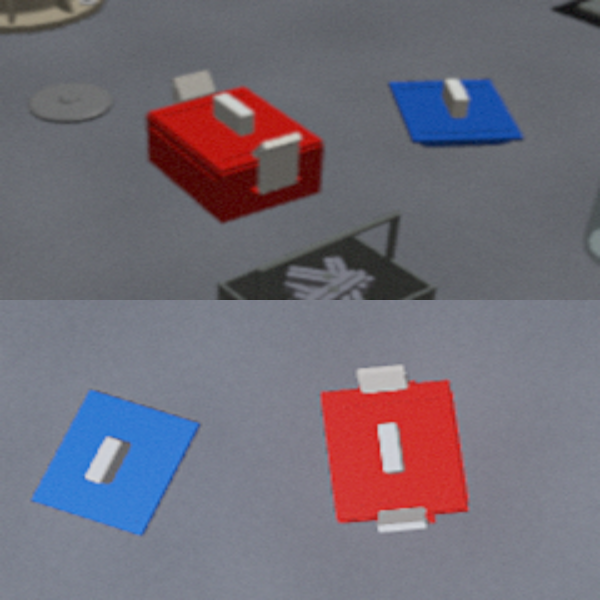

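The lid is flush on the tub with both latches over its ends, at (382,379) and (402,518) in the lower half of the picture. The blue lid has not moved.

```bash
python3 -c "
from workcell import env
print(env.hand_in())"
```

```text
the job is handed in; nothing more can be done
None
```

The red tub is closed with its own red lid, and I handed the job in at about 11.5 s. I gripped the lid by its handle, set it straight on the tub, pressed it home, let go and moved the arm clear.

- **Lid seated:** after letting go, the plate top is at 75.7 mm (top camera) and 76.4 mm (scene camera), against 76 mm for fully home. It is level to within about 0.3°.
- **Alignment:** the lid's centre and angle match the tub's to within about 1 mm and 0.1° in the top camera.
- **Latches:** both spread about 7 mm during pressing and sprang back to where they started. The top view shows both over the lid's edges.
- **Blue lid and gripper:** the blue lid lies where it was, to within 1 mm. The gripper is open and clear of everything.
- **Disagreement:** the scene camera's lid outline came out about 152 mm long instead of about 139 mm, probably because its fit picked up the tub's rim or side. I relied on the top camera for alignment.

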